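# Seal the pantry canisters before packing

## Robot

A 6-joint arm with a two-finger parallel gripper is mounted at the origin on the work surface. World frame = base frame: x ahead of the robot, y to its left, z up, the work surface at z = 0. Lengths are in m, angles in degrees, forces in N, time in s.
With the tool pointing down it reaches from about 0.35 to 0.925 m from the base axis. Payload 6.4 kg.
Tool frame: the origin (TCP) lies on the centre line of the jaws, within the pads' length; the fingertips stand 25 mm ahead of it and the grasp point (between the pads) lies 6 mm ahead of it; z points along the fingers, y is the line along which they close (so a half turn about z gives the same grasp; the last joint's range is limited). The gripper opens to 94 mm and grips with 3 to 60 N. Pads are 16 mm wide; open, the fingers measure 119 mm over their backs; the gripper's body (75 mm by 177 mm) begins 78 mm behind the grasp point.
Start: joints at [-75.98, 14.043, 89.255, -0, 76.702, -9.975], TCP at [0.264, -0.594, 0.196] pointing down, gripper open.
Joint ranges: [-179.41, 179.41], [-58.25, 129.5], [7.25, 145.43], [-54.29, 234.29], [11.92, 165.04], [-157.13, 157.13]. Speed limits (degrees/s): [147.25, 147.25, 180, 180, 180, 180].

## Interface

Orientations are given as a 3x3 rotation matrix whose columns are the frame's x, y, z axes.
In Python, from station import arm gives the robot as it stands.
- The arm moves only by the tool carry_out, never from a script. Its argument "increments" is a list of rows, each a list of 6 numbers: the shift along the tool's x, y, z in mm, then the turn, a rotation vector about the tool's x, y, z in rad. In form: [[dx, dy, dz, wx, wy, wz], ...]. A call has 1 to 10 rows; each row is the pose to reach, as a shift and turn from the pose commanded when the call began, along the tool's axes at that moment; what a row does not reach only later rows make up. A row lasts 1/12 s, in which the tool goes at most 41.7 mm and 7.16 degrees, less where a joint would pass 70% of its speed; a pose out of reach is approached as far as the arm can. A call with a gripper value outside its range is refused whole. "jaw" is the opening, from 0 (shut) to 1 (fully open), set as the call begins (left out, the last holds). The fingers move at their own pace and stop on an object; "newtons" is the grip in N (left out, the last holds). Time passes only in rows, so rows that repeat a pose let the fingers close. It gives the time, the measured TCP pose, the force, the opening and the grip force at its end, in the units of the state.
- arm.state(): the state, without advancing time (a new reading comes with each control period).
- arm.grab_frame(name): name is "scene" or "top" or "wrist"; returns a dict with "image" (384x512x3 uint8, blue, green, red), "fx", "fy", "cx", "cy" (pixels), "R" (3x3) and "t" (3): a world point X has camera coordinates R X + t. Camera axes: x right, y down, z forward; pixel columns grow to the right and rows downward; lengths in m; the calibration is good to about 2 mm. A picture is of the moment at which its call begins. There is no depth.
- arm.hand_in(): hands the job in; it is judged then, once.
The state is a dict: "clock": time; "q": joint angles; "dq": joint speeds; "joint_efforts": joint torques, N m; "tcp_pos": TCP position; "tool_rot": TCP orientation; "wrist_force": force on the tool from outside, world axes, zero at the start; "ft_torque": the same for the moment, N m; "finger_gap": finger opening in m; "gripper_force": force on a finger pad.
Only numpy, scipy, OpenCV 4.12 (cv2) and the standard library are available. Lean on these libraries where they do the work, as an engineer would, in place of code of your own. Each camera call takes 0.05 s, during which the arm holds its last target. There are 200 camera calls.

## Task

Seal the canisters for packing: with the fingertips, lightly press the button on the lid of the tall square canister until it is fully down, then that of the round canister, then that of the long one, in this order. The small square canister is empty: leave its button up. Only touch, do not lift, shove or tip a canister or strike it hard, and leave the other things on the table where they are.

Things in the scene. Friction and masses are not known exactly. Their poses are not given: they have to be found in the camera images.
- tall: tall square canister, 90 x 90 mm, 150 mm high to the top of its lid; white glazed, 16 mm pale wooden lid with a round metal push button in the middle. Stands loose on the table, 0.5 to 1 kg. Origin: centre of its underside, z up.
- tall_top (a point): centre of the top face of the tall canister's button (40 mm across, on the canister's vertical axis), 170 mm above the table when up; moves down with the button and the give of its cushioned cap
- tall_button (a joint): travel of the tall canister's button in m: 0 up (top 20 mm proud of the lid), 0.012 fully down, at its stop (top 8 mm proud). It moves at about 3 to 4 N and stays where it is left, with no spring back. Its cap is cushioned: under load the top gives a further 1 mm for each 1.5 N, up to 7 mm, and springs back when released, so about 10 N is plenty; starts at 0 to 1.5 mm.
- round: round canister, 100 mm across, 125 mm high to the top of its lid; white glazed, 16 mm pale wooden lid with a round metal push button in the middle. Stands loose on the table, 0.5 to 1 kg. Origin: centre of its underside, z up.
- round_top (a point): centre of the top face of the round canister's button (40 mm across, on the canister's vertical axis), 145 mm above the table when up; moves down with the button and the give of its cushioned cap
- round_button (a joint): travel of the round canister's button in m: 0 up (top 20 mm proud of the lid), 0.012 fully down, at its stop (top 8 mm proud). It moves at about 3 to 4 N and stays where it is left, with no spring back. Its cap is cushioned: under load the top gives a further 1 mm for each 1.5 N, up to 7 mm, and springs back when released, so about 10 N is plenty; starts at 0 to 1.5 mm.
- long: long low canister, 140 mm (its x) x 80 mm (its y), 100 mm high to the top of its lid; white glazed, 16 mm pale wooden lid with a round metal push button in the middle. Stands loose on the table, 0.5 to 1 kg. Origin: centre of its underside, z up.
- long_top (a point): centre of the top face of the long canister's button (40 mm across, on the canister's vertical axis), 120 mm above the table when up; moves down with the button and the give of its cushioned cap
- long_button (a joint): travel of the long canister's button in m: 0 up (top 20 mm proud of the lid), 0.012 fully down, at its stop (top 8 mm proud). It moves at about 3 to 4 N and stays where it is left, with no spring back. Its cap is cushioned: under load the top gives a further 1 mm for each 1.5 N, up to 7 mm, and springs back when released, so about 10 N is plenty; starts at 0 to 1.5 mm.
- small: small square canister, 70 x 70 mm, the lowest, 80 mm high to the top of its lid; white glazed, 16 mm pale wooden lid with a round metal push button in the middle. Stands loose on the table, about 0.3 kg. Origin: centre of its underside, z up.
- small_top (a point): centre of the top face of the small canister's button (40 mm across, on the canister's vertical axis), 100 mm above the table when up; moves down with the button and the give of its cushioned cap
- small_button (a joint): travel of the small canister's button in m: 0 up (top 20 mm proud of the lid), 0.012 fully down, at its stop (top 8 mm proud). It moves at about 3 to 4 N and stays where it is left, with no spring back. Its cap is cushioned: under load the top gives a further 1 mm for each 1.5 N, up to 7 mm, and springs back when released, so about 10 N is plenty; starts at 0 to 1.5 mm.
- mug: terracotta mug, 76 mm across, 85 mm high, bystander; origin: centre of underside
- tape: cardboard tape core lying flat, 84 mm across, 48 mm high, bystander; origin: centre of underside
- bowl: terracotta bowl, 120 mm across, 50 mm high, bystander; origin: centre of underside
- bottle: upright glass bottle, 60 mm across, 160 mm high, bystander; origin: centre of underside
- remote: black remote control lying flat, 160 (its x) x 45 x 18 mm, bystander; origin: centre of underside
- spoon: wooden spoon lying flat along its x, bystander; origin: underside, near its middle
Mind the look-alikes: they are no part of the job. Leave any purple, turquoise or yellow look-alike of the round alone.

How it is judged (in metres and radians):
On the way, in this order (a step that is already met when the one before it is completed fails the run):
1. the tall canister's button is down (value of joint tall_button above 0.009 m), for 0.2 s.
2. the round canister's button is down (value of joint round_button above 0.009 m), for 0.2 s.
3. the long canister's button is down (value of joint long_button above 0.009 m), for 0.2 s.
At the end, for the whole second after the job is handed in: The buttons of the tall, round and long canisters are down (at least 9 mm of 12), the small one's is up (under 3.5 mm); all canisters stand upright on the table within 25 mm of where they started, at rest, and the mug, tape core, bowl, bottle, remote and spoon are within 30 mm of where they started (value of joint each of tall_button, round_button, long_button above 0.009 m and value of joint small_button below 0.0035 m and height (world z) of each of tall, round, long, small below 0.006 m and angle between each of tall, round, long, small's own z axis and vertical below 0.05 rad and distance of each of tall, round, long, small from where it was at the start of the episode below 0.025 m and linear speed of each of tall, round, long, small below 0.02 m/s and distance of each of mug, tape, bowl, bottle, remote, spoon from where it was at the start of the episode below 0.03 m); the robot touches nothing.
It fails at once if a button is pushed out of order: the round one's before the tall one's is down, or the long one's before the round one's is down ((value of joint round_button above 0.0035 m and value of joint tall_button below 0.009 m) or (value of joint long_button above 0.0035 m and value of joint round_button below 0.009 m)).
It fails at once if the small canister's button is pushed (value of joint small_button above 0.0035 m).
It fails at once if a canister is lifted, tipped, or shoved more than 25 mm (height (world z) of any of tall, round, long, small above 0.01 m or angle between any of tall, round, long, small's own z axis and vertical above 0.15 rad or distance of any of tall, round, long, small from where it was at the start of the episode above 0.025 m).
It fails at once if a canister is pressed or struck with more than 30 N (contact force between any of the fingers, the arm and tall above 30 N or contact force between any of the fingers, the arm and round above 30 N or contact force between any of the fingers, the arm and long above 30 N or contact force between any of the fingers, the arm and small above 30 N).
It fails at once if a bystander is moved more than 30 mm (distance of any of mug, tape, bowl, bottle, remote, spoon from where it was at the start of the episode above 0.03 m).
It also fails if it takes over 48 s, if anything falls off the work surface, if the arm or the gripper's body presses on something with over 40 N, if the wrist force passes 120 N, or if a joint passes its speed limit or range.

## Working session

There is one attempt and no reset: what is moved stays moved. The work goes in short steps, Python scripts to look and compute and a tool call to move; the robot and the scene stay as the last step left them, time stands still between calls to the robot, and variables do not carry over. Pictures are saved under pics/ and viewed, at most 10 in all, crops included, and the job is handed in when it is done.

Besides the shell and the picture viewer there is one more tool, called by a JSON object that holds its "method" and its "body". carry_out: Moves the arm, as the interface text tells. Its arguments: {"type":"object","properties":{"increments":{"type":"array"},"jaw":{"type":"number"},"newtons":{"type":"number"}},"required":["increments"]}

```bash
mkdir -p pics
python3 - <<'E'
from station import arm
import cv2,numpy as np,pickle
s=arm.state();print(s['clock'],s['tcp_pos'],np.round(s['tool_rot'],3).tolist(),s['finger_gap'],s['wrist_force'])
d={}
for n in('top','scene'):
    f=arm.grab_frame(n);d[n]=f;cv2.imwrite(f'pics/{n}0.png',cv2.resize(f['image'],(800,600),interpolation=cv2.INTER_CUBIC))
    print(n,f['fx'],f['cx'],f['cy'],np.round(f['R'],3).tolist(),f['t'], -np.array(f['R']).T@f['t'])
pickle.dump(d,open('f0.pkl','wb'))
E
```

```text
0.0 [ 0.26418546 -0.59322961  0.1953787 ] [[0.914, 0.407, -0.0], [0.407, -0.914, 0.002], [0.0, -0.002, -1.0]] 0.09411820459242724 [ 0.06123111 -0.18101477  0.45595402]
top 497.0361924557179 260.85396593190524 184.93985918632774 [[-0.003, -1.0, -0.004], [-0.993, 0.003, -0.118], [0.118, 0.004, -0.993]] [-0.15229506  0.53777203  1.66782202] [ 0.33714536 -0.16046096  1.71889736]
scene 367.8835243764467 250.86638249403453 188.94898192346233 [[-0.805, 0.594, -0.009], [0.425, 0.566, -0.707], [-0.415, -0.572, -0.707]] [ 0.50862035 -0.03950274  1.40254442] [1.00752314 0.5233573  0.96870029]
```

View pics/top0.png

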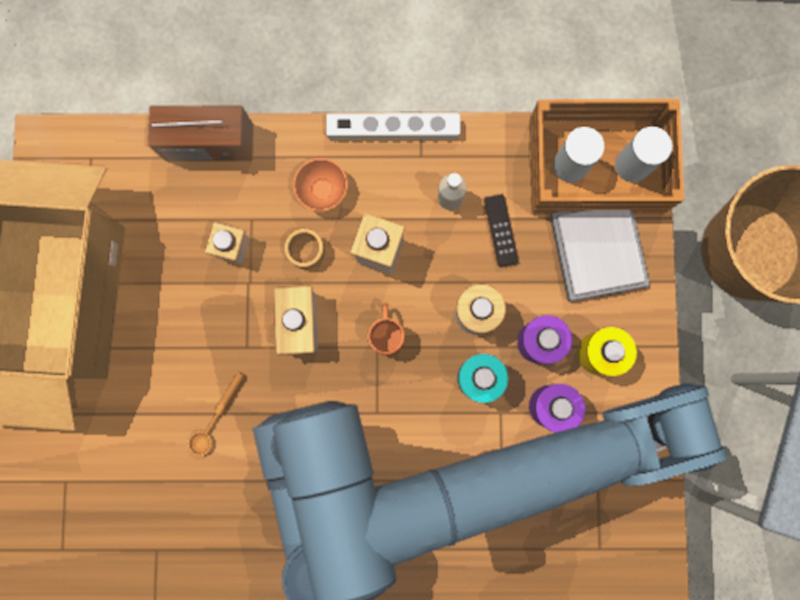

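View pics/scene0.png

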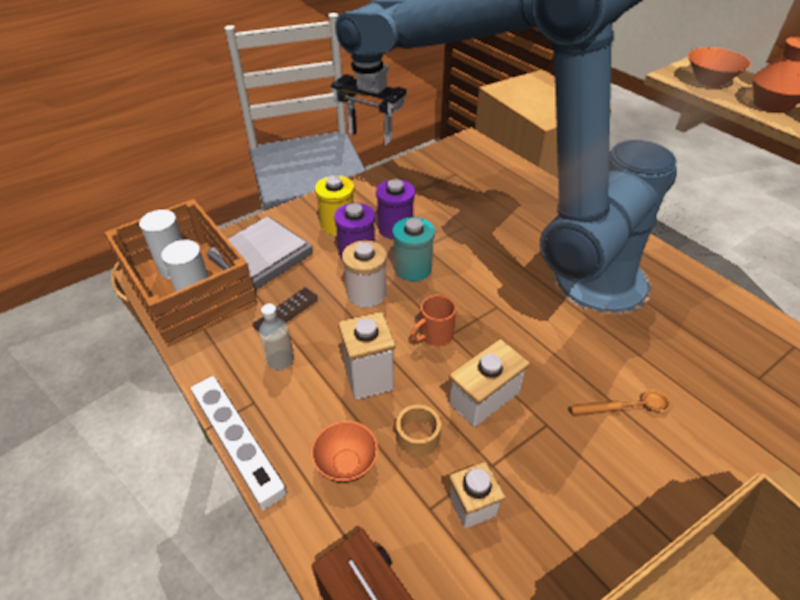

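The top view shows, in 800x600 pixels: tall canister (377,238), pale-lidded round (482,308), long (293,319), small (223,240). The round's look-alikes are turquoise (484,378), purple (548,340) and (560,407), and yellow (612,351). The pale wooden lid at (482,308) fits the description. In the scene view the buttons are at: tall (367,328), round (364,252), long (490,364), small (478,482).

```bash
cat > m.py <<'E'
import cv2,numpy as np
def button(f,seed,r=14):
    im=f['image'];u,v=np.array(seed)*0.64
    hsv=cv2.cvtColor(im,cv2.COLOR_BGR2HSV);m=((hsv[...,1]<50)&(hsv[...,2]>60)).astype(np.uint8)
    k=np.zeros_like(m);cv2.circle(k,(int(u),int(v)),r,1,-1);m&=k
    n,l,st,c=cv2.connectedComponentsWithStats(m)
    i=l[int(round(v)),int(round(u))]
    return c[i],st[i]
def ray(f,p):
    R=np.array(f['R']);d=R.T@[(p[0]-f['cx'])/f['fx'],(p[1]-f['cy'])/f['fy'],1]
    return -R.T@f['t'],d/np.linalg.norm(d)
def onplane(f,p,z):
    c,d=ray(f,p);return c+d*(z-c[2])/d[2]
def tri(f,p,g,q):
    c,d=ray(f,p);e,h=ray(g,q)
    s=np.linalg.lstsq(np.c_[d,-h],e-c,rcond=None)[0];a=c+d*s[0];b=e+h*s[1]
    return (a+b)/2,np.linalg.norm(a-b)
E
python3 - <<'E'
import pickle;from m import *
d=pickle.load(open('f0.pkl','rb'))
S=dict(tall=((377,238),(367,326),.165),round=((482,308),(364,250),.14),long=((293,319),(490,362),.115),small=((223,240),(478,480),.095))
for n,(a,b,z) in S.items():
    p,s=button(d['top'],a);q,t=button(d['scene'],b)
    x,e=tri(d['top'],p,d['scene'],q)
    print(n,p.round(1),s[2:],q.round(1),t[2:],'tri',x.round(4),round(e,4),'plane',onplane(d['top'],p,z)[:2].round(4),onplane(d['scene'],q,z)[:2].round(4))
A=d['top']['image'][110:270,120:420];B=d['scene']['image'][100:340,180:360]
A=cv2.resize(A,None,fx=1.5,fy=1.5);B=cv2.resize(B,(180*5//3,400));
c=np.zeros((400,760,3),np.uint8);c[:240,:450]=A;c[:,455:755]=B
cv2.imwrite('pics/crop.png',c)
E
```

```text
tall [241.  152.2] [ 13  13 131] [233.8 209.7] [ 13  13 134] tri [ 0.6264 -0.0911  0.1616] 0.0017 plane [ 0.6264 -0.0918] [ 0.6274 -0.0879]
round [308.  196.9] [ 13  13 141] [232.6 159.8] [11 10 87] tri [ 0.4855 -0.3046  0.136 ] 0.0013 plane [ 0.4856 -0.3046] [ 0.4876 -0.3001]
long [187.1 204.1] [ 13  13 136] [313.8 232.7] [ 14  13 140] tri [0.4655 0.0859 0.111 ] 0.0017 plane [0.4657 0.0847] [0.4674 0.0886]
small [142.  153.3] [ 13  12 120] [305.4 307.8] [ 16  17 207] tri [0.6369 0.2409 0.0926] 0.001 plane [0.6368 0.2399] [0.6376 0.242 ]
```

View pics/crop.png

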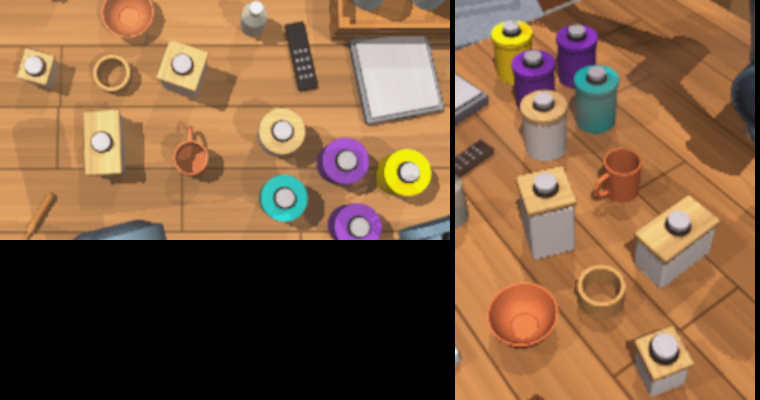

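The crop confirms four pale-lidded canisters. The round one has the plain wooden lid, and its purple, turquoise and yellow look-alikes stand apart from it. Button sizes (about 40 mm) and height order match the descriptions. I'll lift and travel to the tall canister with the jaws shut.

{"method": "carry_out", "body": {"increments": [[0,0,-40,0,0,0],[0,0,-70,0,0,0],[535,-311,-70,0,0,0],[535,-311,-70,0,0,0],[535,-311,-70,0,0,0],[535,-311,-70,0,0,0],[535,-311,-70,0,0,0],[535,-311,-70,0,0,0],[535,-311,-70,0,0,0],[535,-311,-70,0,0,0]], "jaw": 0}}

```text
clock: 0.93
tcp_pos: [0.4601, -0.3216, 0.2661]
tool_rot: [[0.914, 0.406, -0.0], [0.406, -0.914, 0.0], [-0.0, -0.001, -1.0]]
wrist_force: [1.1, -0.6, 0.5]
finger_gap: 0.031
gripper_force: 0.0
```

{"method": "carry_out", "body": {"increments": [[246,-143,0,0,0,0],[246,-143,0,0,0,0],[246,-143,0,0,0,0],[246,-143,0,0,0,0],[246,-143,0,0,0,0],[246,-143,0,0,0,0],[246,-143,0,0,0,0],[246,-143,30,0,0,0],[246,-143,50,0,0,0],[246,-143,50,0,0,0]]}}

```text
clock: 1.77
tcp_pos: [0.6233, -0.0911, 0.2105]
tool_rot: [[0.913, 0.408, -0.01], [0.408, -0.913, 0.003], [-0.007, -0.007, -1.0]]
wrist_force: [-1.7, -0.3, -1.2]
finger_gap: 0.0001
gripper_force: 0.0
```

Run:
```python
from station import arm
import cv2,numpy as np,pickle
s=arm.state();print(s['clock'],s['tcp_pos'],s['finger_gap'],s['wrist_force'])
d=[arm.grab_frame(n) for n in('wrist','scene')]
c=np.hstack([f['image'] for f in d]);cv2.imwrite('pics/w1.png',cv2.resize(c,(800,300)))
```

```text
1.7667 [ 0.62331829 -0.09110989  0.21048631] 0.00012983181539739897 [-1.65349992 -0.26870058 -1.1708761 ]
```

View pics/w1.png

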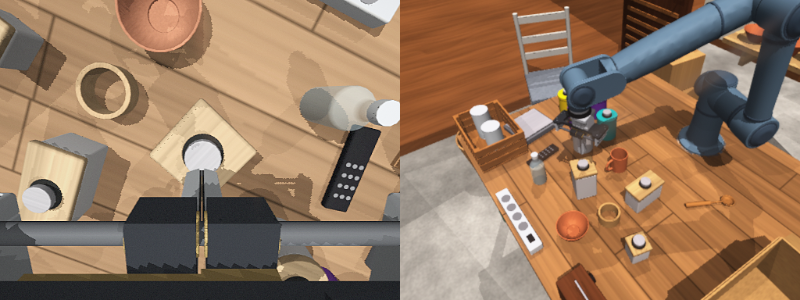

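The wrist view shows the shut fingertips just above the tall canister's button at (203,155). The scene view agrees. Descending gently.

{"method": "carry_out", "body": {"increments": [[0,0,0,0,0,0],[0,0,3,0,0,0],[0,0,6,0,0,0],[0,0,9,0,0,0],[0,0,12,0,0,0],[0,0,15,0,0,0],[0,0,18,0,0,0],[0,0,20,0,0,0],[0,0,20,0,0,0],[0,0,20,0,0,0]]}}

```text
clock: 2.7
tcp_pos: [0.626, -0.0929, 0.1963]
tool_rot: [[0.914, 0.407, -0.0], [0.407, -0.914, 0.0], [-0.0, -0.0, -1.0]]
wrist_force: [-0.2, -0.0, -0.1]
finger_gap: 0.0
gripper_force: 0.0
```

{"method": "carry_out", "body": {"increments": [[0,0,2,0,0,0],[0,0,4,0,0,0],[0,0,6,0,0,0],[0,0,8,0,0,0],[0,0,10,0,0,0],[0,0,12,0,0,0],[0,0,14,0,0,0],[0,0,16,0,0,0],[0,0,16,0,0,0],[0,0,16,0,0,0]]}}

```text
clock: 3.53
tcp_pos: [0.626, -0.0929, 0.1803]
tool_rot: [[0.914, 0.407, -0.0], [0.407, -0.914, 0.0], [-0.0, -0.0, -1.0]]
wrist_force: [-0.5, 0.0, 0.3]
finger_gap: 0.0006
gripper_force: 0.0
```

Run:
```python
from station import arm
import cv2,numpy as np
s=arm.state();print(s['clock'],s['tcp_pos'],s['finger_gap'],s['wrist_force'],s['ft_torque'])
w,f=[arm.grab_frame(n) for n in('wrist','scene')]
def px(f,X):
    c=np.array(f['R'])@X+f['t'];return np.array([f['fx']*c[0]/c[2]+f['cx'],f['fy']*c[1]/c[2]+f['cy']]).round(1)
tip=s['tcp_pos']+np.array([0,0,-.025]);print(px(w,tip),px(f,tip),px(f,np.array([.6265,-.0915,.158])))
a=cv2.resize(w['image'][150:350,150:350],(390,390));b=cv2.resize(f['image'][150:280,170:300],(390,390))
cv2.imwrite('pics/w2.png',np.hstack([a,b]))
```

```text
3.5333 [ 0.62599994 -0.09288161  0.18028022] 0.00060876001974659 [-0.46361116  0.03441331  0.27139795] [-0.01619644  0.01222278 -0.05571454]
[256.6 212.5] [233.4 210.7] [233.5 210.4]
```

View pics/w2.png

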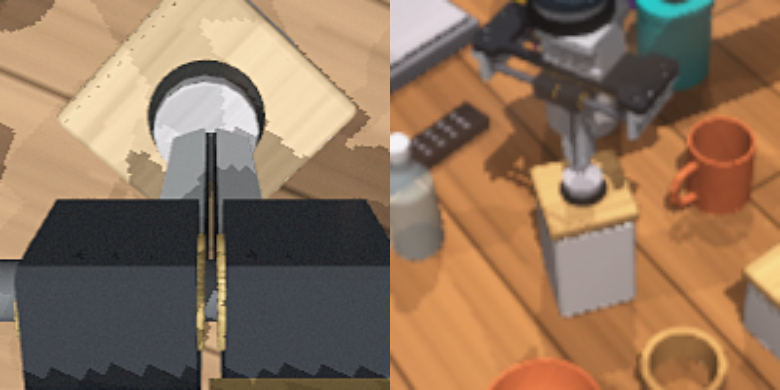

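Fingertips are centred over the button (about (212,130) in the left crop). Force is still near zero, so I'll continue in small steps.

{"method": "carry_out", "body": {"increments": [[0,0,1,0,0,0],[0,0,2,0,0,0],[0,0,3,0,0,0],[0,0,4,0,0,0],[0,0,4,0,0,0]]}}

```text
clock: 4.05
tcp_pos: [0.6259, -0.0928, 0.1761]
tool_rot: [[0.914, 0.407, -0.0], [0.407, -0.914, 0.0], [-0.0, -0.0, -1.0]]
wrist_force: [-0.1, -0.0, 0.2]
finger_gap: 0.0008
gripper_force: 0.0
```

Run:
```python
from station import arm
import cv2,numpy as np
from m import *
s=arm.state();print(s['clock'],s['tcp_pos'],s['finger_gap'],s['wrist_force'],np.round(s['joint_efforts'],2))
w,f,t=[arm.grab_frame(n) for n in('wrist','scene','top')]
R=np.array(w['R']);C=-R.T@w['t'];print('wristcam',C,R.round(3).tolist(),w['fx'],w['cx'],w['cy'])
hsv=cv2.cvtColor(f['image'],cv2.COLOR_BGR2HSV)
a=cv2.resize(w['image'][150:290,170:340],(425,350));b=cv2.resize(f['image'][170:240,195:280],(425,350),interpolation=cv2.INTER_NEAREST)
cv2.imwrite('pics/w3.png',np.hstack([a,b][:2])[:, :800])
```

```text
4.05 [ 0.6259091  -0.09283706  0.17612049] 0.0007534374589606254 [-0.08837483 -0.04585944  0.20416776] [ -0.   -40.47 -31.23   0.06  -0.06   0.  ]
wristcam [ 0.69046509 -0.06502106  0.36334278] [[0.406, -0.914, 0.001], [-0.886, -0.394, 0.245], [-0.223, -0.1, -0.97]] 289.3639480287167 257.8024479056658 191.46212747616218
```

View pics/w3.png

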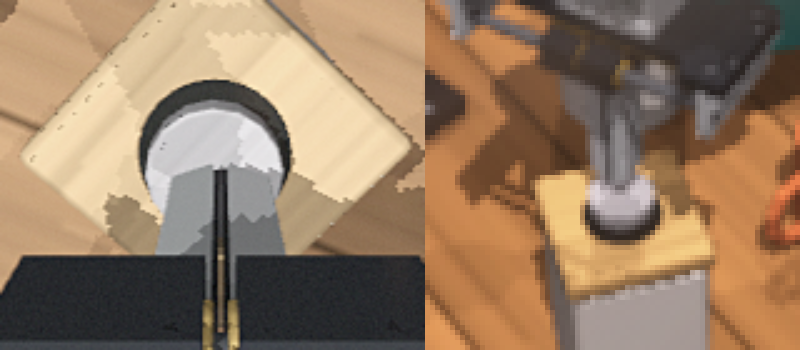

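The fingertips sit at about (220,168) in the left crop, over the button but apparently not yet touching. I'll keep probing down with force checks.

{"method": "carry_out", "body": {"increments": [[0,0,1,0,0,0],[0,0,2,0,0,0],[0,0,3,0,0,0],[0,0,4,0,0,0],[0,0,4,0,0,0]]}}

```text
clock: 4.62
tcp_pos: [0.6259, -0.0929, 0.1721]
tool_rot: [[0.914, 0.407, -0.001], [0.407, -0.914, 0.0], [-0.0, -0.0, -1.0]]
wrist_force: [0.7, 0.0, 1.3]
finger_gap: 0.0002
gripper_force: 0.0
```

{"method": "carry_out", "body": {"increments": [[0,0,1,0,0,0],[0,0,2,0,0,0],[0,0,3,0,0,0],[0,0,4,0,0,0],[0,0,4,0,0,0]]}}

```text
clock: 5.03
tcp_pos: [0.6259, -0.0929, 0.1681]
tool_rot: [[0.914, 0.407, -0.0], [0.407, -0.914, 0.0], [-0.0, -0.0, -1.0]]
wrist_force: [-0.1, 0.6, -1.6]
finger_gap: 0.0003
gripper_force: 0.0
```

{"method": "carry_out", "body": {"increments": [[0,0,1,0,0,0],[0,0,2,0,0,0],[0,0,3,0,0,0],[0,0,4,0,0,0],[0,0,4,0,0,0]]}}

```text
clock: 5.45
tcp_pos: [0.6259, -0.0929, 0.1641]
tool_rot: [[0.914, 0.407, -0.0], [0.407, -0.914, 0.0], [-0.0, -0.0, -1.0]]
wrist_force: [0.6, -0.2, 0.4]
finger_gap: 0.0006
gripper_force: 0.0
```

Run:
```python
from station import arm
import cv2,numpy as np,pickle
from m import *
s=arm.state();print(s['clock'],s['tcp_pos'],s['wrist_force'],np.round(s['joint_efforts'],2),s['ft_torque'])
w,f=[arm.grab_frame(n) for n in('wrist','scene')]
f0=pickle.load(open('f0.pkl','rb'))['scene']
a=cv2.resize(w['image'][150:290,170:340],(425,350));b=cv2.resize(f['image'][140:240,190:280],(360,400))
c=np.zeros((400,785,3),np.uint8);c[:350,:425]=a;c[:,425:]=b
cv2.imwrite('pics/w4.png',c)
```

```text
5.45 [ 0.62591678 -0.09286886  0.16412773] [ 0.552765   -0.15396652  0.41851859] [ -0.   -40.64 -30.95   0.06  -0.06   0.  ] [-0.01948108  0.02110219 -0.03361646]
```

View pics/w4.png

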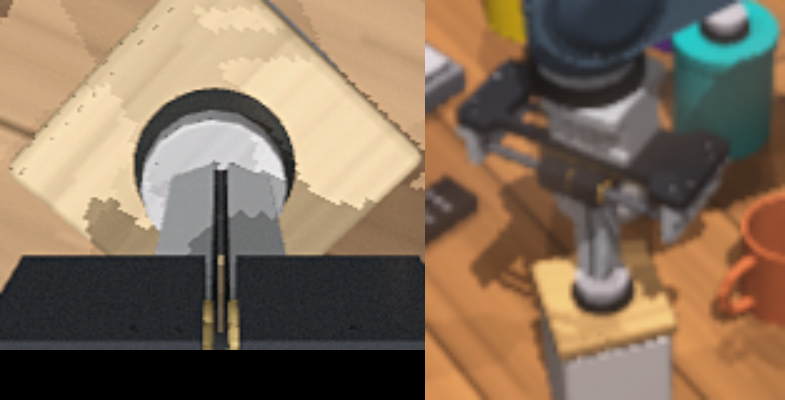

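The fingertips still look slightly above the cap: about (220,168) left, (600,275) right. Joint torques also show no contact, so the fingers are effectively shorter than stated when shut. Continuing to probe.

{"method": "carry_out", "body": {"increments": [[0,0,1,0,0,0],[0,0,2,0,0,0],[0,0,3,0,0,0],[0,0,4,0,0,0],[0,0,4,0,0,0]]}}

```text
clock: 5.97
tcp_pos: [0.626, -0.0929, 0.1603]
tool_rot: [[0.914, 0.407, -0.0], [0.407, -0.914, 0.0], [-0.0, -0.0, -1.0]]
wrist_force: [-0.2, 0.0, 1.5]
finger_gap: 0.0003
gripper_force: 0.3
```

{"method": "carry_out", "body": {"increments": [[0,0,1,0,0,0],[0,0,2,0,0,0],[0,0,3,0,0,0],[0,0,3,0,0,0]]}}

```text
clock: 6.3
tcp_pos: [0.6261, -0.0929, 0.1576]
tool_rot: [[0.914, 0.407, 0.0], [0.407, -0.914, -0.0], [0.0, 0.0, -1.0]]
wrist_force: [-0.7, 0.4, 2.5]
finger_gap: 0.0004
gripper_force: 1.3
```

Contact: force is rising from TCP z ≈ 0.161. Pressing on through the travel.

{"method": "carry_out", "body": {"increments": [[0,0,1,0,0,0],[0,0,2,0,0,0],[0,0,3,0,0,0],[0,0,4,0,0,0],[0,0,5,0,0,0],[0,0,6,0,0,0],[0,0,7,0,0,0],[0,0,8,0,0,0],[0,0,9,0,0,0],[0,0,9,0,0,0]]}}

```text
clock: 7.13
tcp_pos: [0.6261, -0.0929, 0.1482]
tool_rot: [[0.914, 0.407, 0.0], [0.407, -0.914, -0.0], [0.0, 0.0, -1.0]]
wrist_force: [-0.3, 0.8, 2.4]
finger_gap: 0.0002
gripper_force: 1.3
```

Constant force, so the button is sliding. A few more millimetres to the stop.

{"method": "carry_out", "body": {"increments": [[0,0,1,0,0,0],[0,0,2,0,0,0],[0,0,3,0,0,0],[0,0,4,0,0,0],[0,0,4,0,0,0]]}}

```text
clock: 7.55
tcp_pos: [0.6262, -0.0929, 0.145]
tool_rot: [[0.914, 0.407, 0.0], [0.407, -0.914, -0.0], [0.0, 0.0, -1.0]]
wrist_force: [-1.7, 1.7, 6.7]
finger_gap: 0.0001
gripper_force: 3.3
```

{"method": "carry_out", "body": {"increments": [[0,0,1,0,0,0],[0,0,2,0,0,0],[0,0,2,0,0,0],[0,0,2,0,0,0]]}}

```text
clock: 7.88
tcp_pos: [0.6263, -0.093, 0.1438]
tool_rot: [[0.914, 0.407, 0.0], [0.407, -0.914, -0.0], [0.0, 0.0, -1.0]]
wrist_force: [-3.3, 0.9, 9.0]
finger_gap: 0.0003
gripper_force: 4.3
```

Tall button is at its stop (9 N). Lift and go to the round one.

{"method": "carry_out", "body": {"increments": [[0,0,-30,0,0,0],[0,0,-70,0,0,0],[-214,136,-70,0,0,0],[-214,136,-70,0,0,0],[-214,136,-70,0,0,0],[-214,136,-70,0,0,0],[-214,136,-70,0,0,0],[-214,136,-70,0,0,0],[-214,136,-70,0,0,0],[-214,136,-70,0,0,0]]}}

```text
clock: 8.72
tcp_pos: [0.4846, -0.3057, 0.2117]
tool_rot: [[0.915, 0.403, -0.001], [0.403, -0.915, 0.001], [-0.0, -0.001, -1.0]]
wrist_force: [0.6, -0.1, -0.1]
finger_gap: 0.0004
gripper_force: 0.0
```

{"method": "carry_out", "body": {"increments": [[0,0,0,0,0,0],[0,0,0,0,0,0],[0,0,0,0,0,0]]}}

```text
clock: 8.97
tcp_pos: [0.4867, -0.3028, 0.2122]
tool_rot: [[0.913, 0.409, -0.0], [0.409, -0.913, 0.0], [0.0, -0.0, -1.0]]
wrist_force: [0.4, 1.4, -0.8]
finger_gap: 0.0005
gripper_force: 0.0
```

Run:
```python
from station import arm
from m import *
s=arm.state();print(s['clock'],s['tcp_pos'],s['wrist_force'])
w,f,t=[arm.grab_frame(n) for n in('wrist','scene','top')]
p,_=button(t,(377,238));q,_=button(f,(367,328));x,e=tri(t,p,f,q);print('tall',p,q,x,e)
a=cv2.resize(w['image'],(400,300));b=cv2.resize(f['image'][100:250,180:380],(400,300))
cv2.imwrite('pics/w5.png',np.hstack([a,b]))
```

```text
8.9667 [ 0.48666691 -0.30283019  0.21218281] [ 0.39903966  1.35214979 -0.7629665 ]
tall [241.09160305 152.54961832] [233.86507937 211.95238095] [ 0.62685095 -0.09091453  0.15215785] 0.001785236753981962
```

View pics/w5.png

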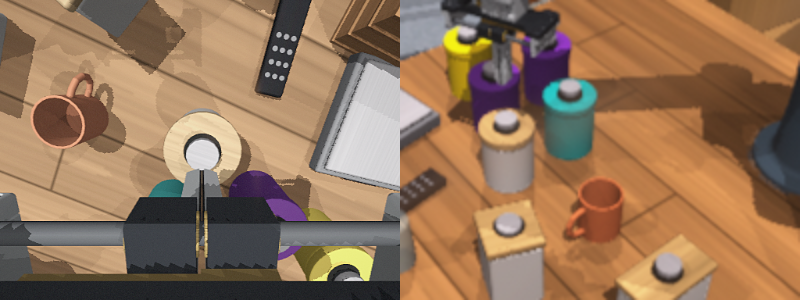

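The wrist view shows the fingertips above the wooden-lidded round canister's button at (203,155). The tall button measures about 10 mm lower than before. Now descending on the round: contact is expected at TCP z ≈ 0.136, the stop at ≈ 0.119.

{"method": "carry_out", "body": {"increments": [[0,0,20,0,0,0],[0,0,40,0,0,0],[0,0,55,0,0,0],[0,0,63,0,0,0],[0,0,67,0,0,0],[0,0,69,0,0,0],[0,0,71,0,0,0],[0,0,73,0,0,0],[0,0,75,0,0,0],[0,0,75,0,0,0]]}}

```text
clock: 9.95
tcp_pos: [0.486, -0.3043, 0.1376]
tool_rot: [[0.914, 0.407, 0.0], [0.407, -0.914, -0.0], [0.0, 0.0, -1.0]]
wrist_force: [-0.4, -0.4, -0.2]
finger_gap: 0.0007
gripper_force: 0.0
```

{"method": "carry_out", "body": {"increments": [[0,0,1,0,0,0],[0,0,2,0,0,0],[0,0,3,0,0,0],[0,0,4,0,0,0],[0,0,5,0,0,0],[0,0,6,0,0,0],[0,0,7,0,0,0],[0,0,7,0,0,0]]}}

```text
clock: 10.62
tcp_pos: [0.486, -0.3043, 0.1305]
tool_rot: [[0.914, 0.407, 0.0], [0.407, -0.914, -0.0], [0.0, 0.0, -1.0]]
wrist_force: [-0.1, -0.4, 2.4]
finger_gap: 0.0003
gripper_force: 1.3
```

{"method": "carry_out", "body": {"increments": [[0,0,1,0,0,0],[0,0,2,0,0,0],[0,0,3,0,0,0],[0,0,4,0,0,0],[0,0,5,0,0,0],[0,0,6,0,0,0],[0,0,7,0,0,0],[0,0,8,0,0,0],[0,0,9,0,0,0],[0,0,9,0,0,0]]}}

```text
clock: 11.45
tcp_pos: [0.486, -0.3043, 0.1215]
tool_rot: [[0.914, 0.407, 0.0], [0.407, -0.914, -0.0], [0.0, 0.0, -1.0]]
wrist_force: [-0.9, 0.1, 3.7]
finger_gap: 0.0001
gripper_force: 2.1
```

{"method": "carry_out", "body": {"increments": [[0,0,1,0,0,0],[0,0,2,0,0,0],[0,0,2,0,0,0],[0,0,2,0,0,0]]}}

```text
clock: 11.78
tcp_pos: [0.486, -0.3043, 0.1201]
tool_rot: [[0.914, 0.407, 0.0], [0.407, -0.914, -0.0], [0.0, 0.0, -1.0]]
wrist_force: [-1.4, 0.8, 6.3]
finger_gap: 0.0006
gripper_force: 3.2
```

{"method": "carry_out", "body": {"increments": [[0,0,1,0,0,0],[0,0,2,0,0,0],[0,0,2,0,0,0],[0,0,2,0,0,0]]}}

```text
clock: 12.12
tcp_pos: [0.4861, -0.3044, 0.1185]
tool_rot: [[0.914, 0.407, 0.0], [0.407, -0.914, -0.0], [0.0, 0.0, -1.0]]
wrist_force: [-1.1, 0.9, 8.3]
finger_gap: 0.0006
gripper_force: 4.4
```

Round button is at its stop (8 N). On to the long one.

{"method": "carry_out", "body": {"increments": [[0,0,-30,0,0,0],[0,0,-70,0,0,0],[140,-364,-70,0,0,0],[140,-364,-70,0,0,0],[140,-364,-70,0,0,0],[140,-364,-70,0,0,0],[140,-364,-70,0,0,0],[140,-364,-70,0,0,0],[140,-364,-70,0,0,0],[140,-364,-70,0,0,0]]}}

```text
clock: 12.95
tcp_pos: [0.4675, 0.0308, 0.1866]
tool_rot: [[0.914, 0.406, -0.001], [0.406, -0.914, 0.0], [-0.001, -0.001, -1.0]]
wrist_force: [0.1, 0.4, -0.2]
finger_gap: 0.0005
gripper_force: 0.0
```

{"method": "carry_out", "body": {"increments": [[21,-50,0,0,0,0],[21,-50,0,0,0,0],[21,-50,0,0,0,0],[21,-50,0,0,0,0],[21,-50,0,0,0,0]]}}

```text
clock: 13.37
tcp_pos: [0.4673, 0.0822, 0.1869]
tool_rot: [[0.914, 0.406, -0.001], [0.406, -0.914, -0.0], [-0.001, -0.0, -1.0]]
wrist_force: [-0.0, 0.0, 0.2]
finger_gap: 0.0004
gripper_force: 0.0
```

Run:
```python
from station import arm
from m import *
s=arm.state();print(s['clock'],s['tcp_pos'],s['wrist_force'])
f,t=[arm.grab_frame(n) for n in('scene','top')]
p,_=button(t,(482,308));q,_=button(f,(364,254));x,e=tri(t,p,f,q);print('round',p,q,x,e)
```

```text
13.3667 [0.4672895  0.08216238 0.18691236] [-0.02310784  0.00579242  0.17166632]
round [307.88489209 196.94244604] [232.6626506  161.69879518] [ 0.48592251 -0.30483947  0.12714696] 0.0017210825569170438
```

{"method": "carry_out", "body": {"increments": [[0,-3,20,0,0,0],[0,-3,40,0,0,0],[0,-3,55,0,0,0],[0,-3,63,0,0,0],[0,-3,67,0,0,0],[0,-3,69,0,0,0],[0,-3,71,0,0,0],[0,-3,73,0,0,0],[0,-3,75,0,0,0],[0,-3,75,0,0,0]]}}

```text
clock: 14.3
tcp_pos: [0.4664, 0.0856, 0.1126]
tool_rot: [[0.914, 0.407, 0.0], [0.407, -0.914, -0.0], [0.0, 0.0, -1.0]]
wrist_force: [-0.6, -0.6, -0.4]
finger_gap: 0.0006
gripper_force: 0.0
```

{"method": "carry_out", "body": {"increments": [[0,0,1,0,0,0],[0,0,2,0,0,0],[0,0,3,0,0,0],[0,0,4,0,0,0],[0,0,5,0,0,0],[0,0,6,0,0,0],[0,0,7,0,0,0],[0,0,7,0,0,0]]}}

```text
clock: 14.97
tcp_pos: [0.4665, 0.0857, 0.1055]
tool_rot: [[0.914, 0.407, 0.001], [0.407, -0.914, 0.0], [0.0, 0.0, -1.0]]
wrist_force: [0.2, 0.7, 1.9]
finger_gap: 0.0004
gripper_force: 1.3
```

{"method": "carry_out", "body": {"increments": [[0,0,1,0,0,0],[0,0,2,0,0,0],[0,0,3,0,0,0],[0,0,4,0,0,0],[0,0,5,0,0,0],[0,0,6,0,0,0],[0,0,7,0,0,0],[0,0,8,0,0,0],[0,0,9,0,0,0],[0,0,9,0,0,0]]}}

```text
clock: 15.8
tcp_pos: [0.4665, 0.0857, 0.0965]
tool_rot: [[0.914, 0.407, 0.0], [0.407, -0.914, 0.0], [0.0, 0.0, -1.0]]
wrist_force: [0.3, 1.4, 4.8]
finger_gap: 0.0003
gripper_force: 2.1
```

{"method": "carry_out", "body": {"increments": [[0,0,1,0,0,0],[0,0,2,0,0,0],[0,0,3,0,0,0],[0,0,3,0,0,0]]}}

```text
clock: 16.13
tcp_pos: [0.4666, 0.0857, 0.094]
tool_rot: [[0.914, 0.407, 0.0], [0.407, -0.914, -0.0], [0.0, 0.0, -1.0]]
wrist_force: [-2.8, 1.1, 8.5]
finger_gap: 0.0002
gripper_force: 4.0
```

Long button is at its stop. Lift straight up and check all four.

{"method": "carry_out", "body": {"increments": [[0,0,-20,0,0,0],[0,0,-60,0,0,0],[0,0,-100,0,0,0],[0,0,-130,0,0,0],[0,0,-130,0,0,0],[-150,0,-130,0,0,0],[-150,0,-130,0,0,0],[-150,0,-130,0,0,0],[-150,0,-130,0,0,0],[-150,0,-130,0,0,0]]}}

```text
clock: 16.97
tcp_pos: [0.3263, 0.0239, 0.2217]
tool_rot: [[0.915, 0.404, -0.001], [0.404, -0.915, -0.001], [-0.001, 0.0, -1.0]]
wrist_force: [0.2, 0.1, -0.0]
finger_gap: 0.0001
gripper_force: 0.0
```

Run:
```python
from station import arm
from m import *
s=arm.state();print(s['clock'],s['tcp_pos'],s['wrist_force'])
f,t=[arm.grab_frame(n) for n in('scene','top')]
S=dict(tall=((377,238),(367,329)),round=((482,308),(364,253)),long=((293,319),(490,366)),small=((223,240),(478,480)))
for n,(a,b) in S.items():
    q,_=button(f,b);p,_=button(t,a);x,e=tri(t,p,f,q);print(n,p.round(1),q.round(1),x.round(4),round(e,4))
cv2.imwrite('pics/end.png',np.hstack([cv2.resize(i['image'],(400,300)) for i in(t,f)]))
```

```text
16.9667 [0.32629067 0.02386254 0.22165549] [ 0.16806094  0.1457473  -0.02633238]
tall [241.1 152.6] [233.9 211.9] [ 0.6267 -0.0909  0.1522] 0.0018
round [307.9 196.9] [232.7 161.6] [ 0.486  -0.3047  0.1275] 0.0017
long [187.4 204.1] [313.6 234.6] [0.4658 0.0864 0.1026] 0.0024
small [142.1 153.3] [305.4 307.7] [0.6369 0.2407 0.0926] 0.0011
```

View pics/end.png

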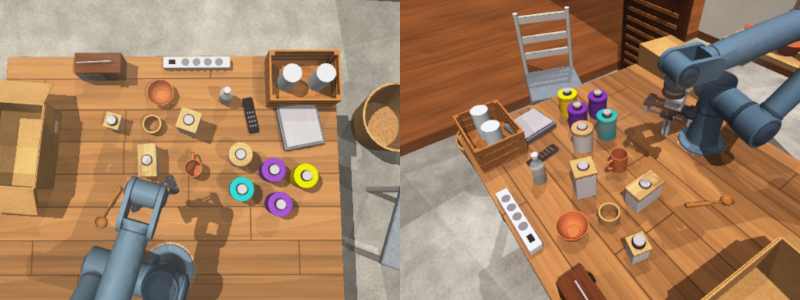

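The final views show everything in place, three buttons down and the small one unchanged, with the arm clear.

```bash
python3 -c "
from station import arm
print(arm.hand_in())"
```

```text
the job is handed in; nothing more can be done
None
```

I pressed the tall, round and long buttons to their stops in that order (8–9 N), left the small canister's button up, saw nothing displaced in the final pictures, and handed the job in at about 17 s; no verdict was returned.

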